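# Squeeze-test a filter cartridge in the ratchet clamp

## Robot

A 7-joint arm with a two-finger parallel gripper is mounted at the origin on a cart in front of the work surface, level with it; the furniture and walls round the work are solid. World frame = base frame: x ahead of the robot, y to its left, z up, the work surface at z = 0. Lengths are in m, angles in rad, forces in N, time in s.
With the tool pointing down it reaches from about 0.4 to 0.85 m from the base axis. Payload 10.4 kg.
Tool frame: the origin (TCP) lies at the very end of the fingers, on their centre line; the grasp point (between the pads) lies 19 mm behind it (r.pinch_z is the distance from the TCP to the grasp point, in m); x points along the fingers, y is the direction in which the jaws open and shut, and the axes are right-handed (so a half turn about x gives the same grasp; the last joint's range is limited). The gripper opens to 85 mm and grips with 20 to 120 N. Pads are 22 mm wide; open, the fingers measure 114 mm over their backs; the gripper's body (76 mm by 85 mm) begins 54 mm behind the grasp point. The pads swing forward as they close: fully open they stand 13 mm farther back than shut.
Start: joints at [1.171, 0.332, -0.065, 1.46, 0.022, 1.35, -0.088], TCP at [0.23, -0.581, 0.231] pointing down, gripper open.
Joint ranges: [-2.6, 2.6], [-0.5, 2.12], [-1.47, 1.34], [0.16, 2.42], [-1.27, 4.41], [0.06, 2.06], [-2.6, 2.6]. Speed limits (rad/s): [2.22, 2.22, 2.79, 2.79, 3.14, 3.14, 3.14].

## Interface

Orientations are given as [roll, pitch, yaw] about the fixed x, y, z axes, in that order (R = Rz(yaw) Ry(pitch) Rx(roll)).
In Python, from workcell import r, cams, ticket, spotter gives the robot as it stands.
- The arm moves only by the tool step_arm, never from a script. Its argument "commands" is a list of rows, each an object of numbers: "x", "y", "z": the shift along the tool's x, y, z in m; "rx", "ry", "rz": the turn, a rotation vector about the tool's x, y, z in rad. A call has 1 to 12 rows; each row is the pose to reach, as a shift and turn from the pose commanded when the call began, along the tool's axes at that moment; what a row does not reach only later rows make up. A row lasts 1/10 s, in which the tool goes at most 50 mm and 8.59 degrees, less where a joint would pass 70% of its speed; a pose out of reach is approached as far as the arm can. A call with a gripper value outside its range is refused whole. "hand" is the finger opening in m, from 0 to 0.0854, set as the call begins (left out, the last holds). The fingers move at their own pace and stop on an object; "squeeze" is the grip in N (left out, the last holds). Time passes only in rows, so rows that repeat a pose let the fingers close. It gives the time, the measured TCP pose, the force and the opening at its end, in the units of the state.
- r.read_state(): the state, without advancing time (a new reading comes with each control period).
- cams.get_image(name): name is "scene" or "top"; returns a dict with "img" (384x512x3 uint8, blue, green, red), "depth" (384x512 float32, m along the optical axis (not along the pixel's ray), 0 where there is no reading), "mtx" (3x3 intrinsics, pixels), "T" (4x4, takes a point from camera to world coordinates). Camera axes: x right, y down, z forward; pixel columns grow to the right and rows downward; lengths in m; the calibration is good to about 2 mm. A picture is of the moment at which its call begins.
- ticket.job_done(): hands the job in, once; it reports no verdict.
Trained networks look in a picture, given as the dict that the camera call returned (one of the last four; its "shot" number tells which), for a name from the list of things; names that differ only in an ending like _2 or _b are one class to them, and where a whole thing is asked for, a point or a joint stands for the part that bears it (a point fixed in the world has none). Each returns a list of dicts, best first, with "conf" (0 to 1); they miss things now and then, are a little off and sometimes report something else, mostly with a low value. They report only what shows in the picture. A call takes as long as a camera call.
- spotter.outline_of(picture, name): "region" (384x512 bool, what is visible of it) and "box" ([left, top, width, height] in pixels, round what is visible of it).
- spotter.pinpoint(picture, name): "uv" ([column, row] in pixels: a listed point, or the origin of a listed thing).
The state is a dict: "time": time; "joint_positions": joint angles; "qvel": joint speeds; "tau": joint torques, N m; "position": TCP position; "orientation": TCP orientation; "contact_force": force on the tool from outside, world axes, zero at the start; "moment": the same for the moment, N m; "gripper_width": finger opening in m.
Only numpy, scipy, OpenCV 4.12 (cv2) and the standard library are available. Lean on these libraries where they do the work, as an engineer would, in place of code of your own. Each camera call takes 0.05 s, during which the arm holds its last target.

## Task

Squeeze-test the filter cartridge that stands in the scissor clamp: push the red handle towards the black one until the ratchet holds on its last tooth and the blue sprung pad is pressed well in, then let go and leave it clamped for two seconds. Then press the red handle sideways (straight down towards the bench) to free the teeth so that the clamp springs fully open, and slide the filter out, upright, to stand inside the blue taped square, leaving the things around alone.

Things in the scene. Friction and masses are not known exactly. Their poses are not given: they have to be found in the camera images.
- test_clamp: Scissor clamp lying flat, bolted down, 360 mm long, up to 58 mm high. Origin on the bench under the pivot bolt; x points from pivot to jaws (mouth towards +x), z up. Handles lie to -x: the black one is fixed on the -y side, the red one on the +y side swings level about the pivot and closes towards -y. Fixed jaw with sprung pad on the +y side, moving jaw (to x = 160 mm) on the -y side.
- jaw_mouth (a point): Point on the bench in the clamp's mouth, at (112, 0) mm in the clamp's frame, axes as the clamp's. With the clamp closed the moving jaw's rubber face is at y = -40 mm, parallel to the pad. Behind the filter, from x = 28 mm in the clamp's frame up to the filter and y = -35 to +45 mm, is bare bench, free for fingers.
- pad_face (a point): Middle of the face of the blue sprung pad (60 x 32 mm, 12 to 44 mm above the bench) on the fixed jaw; at (118, 41) mm in the clamp's frame when free. It moves towards the clamp's +y when pressed.
- ratchet (a point): The ratchet between the handles: top of its toothed rack, 50 mm above the bench, at (-115, -6) mm in the clamp's frame. With its guide it covers x -133 to -97 mm, y -42 to +22 mm and reaches 58 mm high. The rack lifts by itself as teeth click past.
- clamp_jaw (a joint): Swing of red handle and moving jaw about the pivot, rad: 0 fully open, 0.36 the closed stop. A spring opens it. Three ratchet teeth hold it at about 0.21, 0.27 and 0.33; push a little past each (about 0.345 for the last) for it to drop in. The push at the handle grows to about 8 to 12 N.
- clamp_handle (a joint): Sideways bend of the red handle, rad: 0 straight, 0.09 fully pressed down (handle_grip is then 13 mm lower). From about 0.055 the teeth are free, with 6 to 10 N straight down at handle_grip, and the handle swings open. Let up while the swing is above 0.19 it catches an earlier tooth, so keep it down until it has swung that far, following it if needed.
- handle_grip (a point): Middle of the top of the smooth red paddle ending the moving handle: 64 mm along the handle, 20 mm across, 24 to 42 mm above the bench. On the last tooth it is at (-168, 33) mm in the clamp's frame, and turns with the swing about the pivot (fully open: about 55 mm farther to +y). Push on its side facing away from the black handle; press on its top to release.
- test_pad (a joint): How far the blue sprung pad on the fixed jaw is pressed in, m: 0 free, 0.012 the stop; about 0.0065 when the filter is clamped on the last tooth, under 0.002 on the middle tooth. 1 N per mm.
- filter_center (a point): Centre of the loose grey filter cartridge with a yellow band, standing between the jaws: round, 90 mm diameter, 58 mm tall, narrower thread on top, 0.19 kg. The point is on its axis, 29 mm above its underside; z up.
- square_center (a point): Centre, on the bench, of a square marked with blue tape, inside width 150 mm, tape 10 mm wide and flat (no step), beyond the jaw tips. Its x and y axes lie along its sides.
- seal_tin: Bystander: white round tin, 57 mm diameter, 26 mm high, origin at its underside.
- dark_filter: Bystander: dark grey filter cartridge with a brown-red band, 90 mm diameter, 58 mm tall, origin at its underside; not the one to test.

How it is judged:
By the outcome, as a careful person would: the job done as asked, in the order asked, and still so for the second after the job is handed in, with the robot touching nothing.
It also fails if it takes over 58 s, if anything falls off the work surface, if the arm or the gripper's body presses on something with over 40 N, if the wrist force passes 120 N, or if a joint passes its speed limit or range.

## Working session

There is one attempt and no reset: what is moved stays moved. The work goes in short steps, Python scripts to look and compute and a tool call to move; the robot and the scene stay as the last step left them, time stands still between calls to the robot, and variables do not carry over. Pictures are saved under pics/ and viewed, and the job is handed in when it is done.

Besides the shell and the picture viewer there is one more tool, called after "Emit:" in YAML: its name, and indented under it one key for each argument. step_arm: Moves the arm, as the interface text tells. Its arguments: {"type":"object","properties":{"commands":{"type":"array"},"hand":{"type":"number"},"squeeze":{"type":"number"}},"required":["commands"]}

```bash
mkdir -p pics; ls; cat > h.py <<'E'
import numpy as np, cv2
from workcell import r, cams, ticket, spotter
from scipy.spatial.transform import Rotation as Ro
def world(p,uv,z=None):
    K=p['mtx'];T=p['T'];u,v=uv
    ray=np.array([(u-K[0,2])/K[0,0],(v-K[1,2])/K[1,1],1.])
    if z is None:
        d=p['depth'][int(round(v)),int(round(u))]
        return (T@np.r_[ray*d,1])[:3]
    d=T[:3,:3]@ray;o=T[:3,3]
    return o+d*(z-o[2])/d[2]
def proj(p,X):
    T=p['T'];c=T[:3,:3].T@(np.asarray(X)-T[:3,3]);q=p['mtx']@c
    return q[:2]/q[2]
E
python3 - <<'E'
from h import *
print(r.read_state(), r.pinch_z)
H={'handle_grip':.042,'filter_center':.029,'square_center':0,'pad_face':.028,'jaw_mouth':0,'ratchet':.05,'test_clamp':0,'seal_tin':0,'dark_filter':0}
for n in ['top','scene']:
    p=cams.get_image(n);cv2.imwrite(f'pics/{n}0.png',p['img'])
    print(n,p['T'][:3,3])
    for k,z in H.items():
        for d in spotter.pinpoint(p,k)[:2]:
            print(k,round(d['conf'],2),np.round(d['uv'],1),np.round(world(p,d['uv'],z),3))
E
```

```text
pics
{'time': 0.0, 'joint_positions': array([ 1.17139441,  0.33285525, -0.06466874,  1.46094527,  0.02158812,
        1.3499025 , -0.08854174]), 'qvel': array([ 0.00209687,  0.00067601,  0.0011512 ,  0.00047426, -0.00040262,
       -0.00016183, -0.0006201 ]), 'tau': array([ 1.45510068e-03, -6.25463104e+01,  5.00181061e-02, -3.91611385e+01,
        1.63297250e-02,  9.93435387e-03,  9.67409107e-06]), 'position': array([ 0.22980986, -0.58080999,  0.23052434]), 'orientation': array([-1.52473048,  1.56938073,  1.99361125]), 'contact_force': array([ 0.2650489 , -0.03028909, -0.46045189]), 'moment': array([-0.04392093,  0.04805364,  0.0176128 ]), 'gripper_width': 0.08555917182677664} 0.0187
top [ 0.41814575 -0.05271191  1.34471603]
handle_grip 0.75 [278.2 244.6] [ 0.412 -0.095  0.042]
filter_center 0.7 [204.  210.4] [0.529 0.158 0.029]
square_center 0.32 [212.5 193.8] [0.59  0.134 0.   ]
pad_face 0.46 [202.9 210.1] [0.53  0.162 0.028]
pad_face 0.21 [280.3 245.7] [ 0.408 -0.102  0.028]
jaw_mouth 0.65 [211.1 204.1] [0.553 0.138 0.   ]
ratchet 0.61 [274.5 216.1] [ 0.507 -0.083  0.05 ]
test_clamp 0.83 [241.1 211.9] [0.525 0.033 0.   ]
test_clamp 0.19 [377.3 221.1] [ 0.491 -0.441  0.   ]
seal_tin 0.79 [375.7 223.4] [ 0.483 -0.435  0.   ]
dark_filter 0.8 [289.1 146. ] [ 0.761 -0.138  0.   ]
scene [-0.12561964  0.9280075   1.06392221]
filter_center 0.75 [219.3 224.7] [0.59  0.128 0.029]
pad_face 0.56 [218.6 223.8] [0.595 0.125 0.028]
pad_face 0.5 [231.3 236.4] [0.527 0.147 0.028]
ratchet 0.52 [279.3 196.9] [ 0.493 -0.075  0.05 ]
test_clamp 0.98 [249.2 219.8] [0.543 0.031 0.   ]
test_clamp 0.38 [303.5 209.8] [ 0.419 -0.115  0.   ]
seal_tin 0.61 [224.  175.1] [ 0.762 -0.113  0.   ]
seal_tin 0.45 [330.7 156.1] [ 0.49  -0.445  0.   ]
dark_filter 0.61 [224.5 173.5] [ 0.766 -0.122  0.   ]
```

```bash
python3 - <<'E'
import cv2
for n,(x0,y0,w,h) in {'top':(120,110,280,190),'scene':(130,120,240,180)}.items():
    i=cv2.imread(f'pics/{n}0.png')[y0:y0+h,x0:x0+w]
    cv2.imwrite(f'pics/{n}0c.png',cv2.resize(i,(800,int(h*800/w)),interpolation=cv2.INTER_CUBIC))
E
```

```text
(no output)
```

View pics/top0.png

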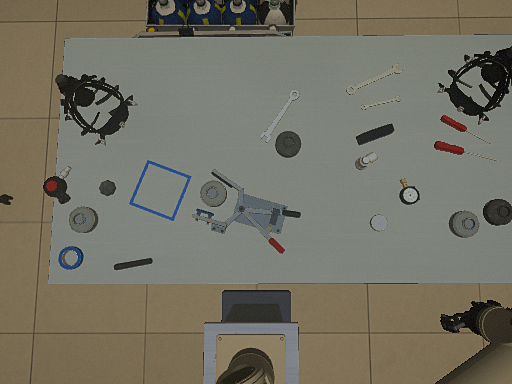

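View pics/top0c.png

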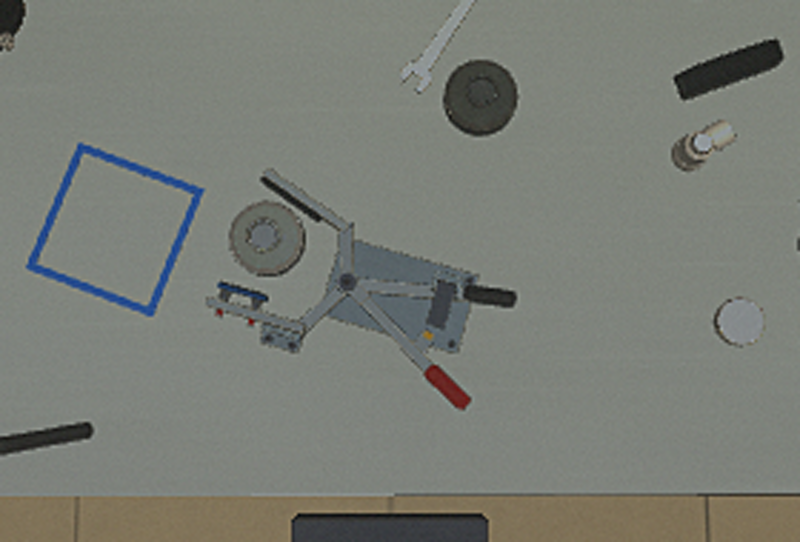

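View pics/scene0c.png

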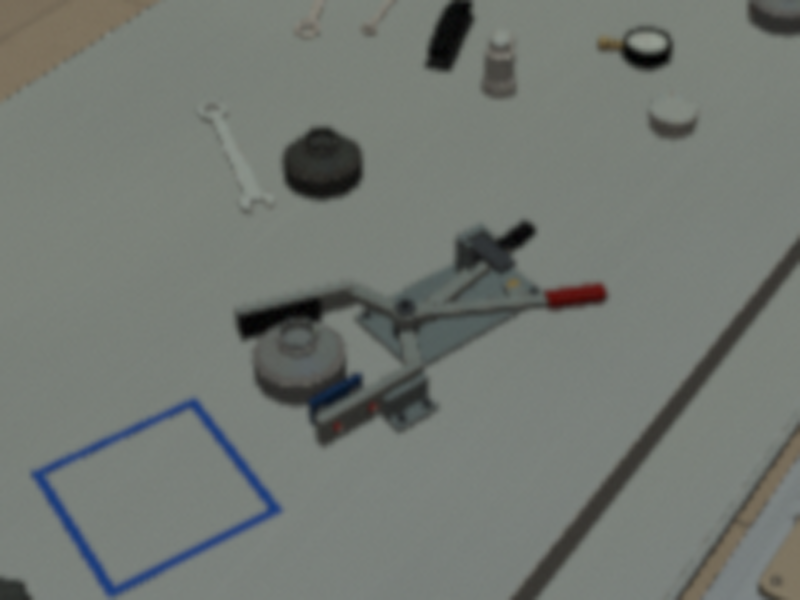

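```bash
cat > fit.py <<'E'
from h import *
p=cams.get_image('top')
img=p['img'];hsv=cv2.cvtColor(img,cv2.COLOR_BGR2HSV)
def W(mask):
    v,u=np.nonzero(mask);return np.array([world(p,(a,b)) for a,b in zip(u,v)])
red=((hsv[...,0]<8)|(hsv[...,0]>172))&(hsv[...,1]>120)&(hsv[...,2]>80)
red[:, :255]=0;red[:,300:]=0;red[:225]=0;red[260:]=0
X=W(red);X=X[np.abs(X[:,2]-.042)<.008];print('red',len(X),X.mean(0),X[:,2].std())
c,s=np.linalg.eigh(np.cov(X[:,:2].T));print(np.sqrt(c*12),np.degrees(np.arctan2(s[1,1],s[0,1])))
blue=(hsv[...,0]>100)&(hsv[...,0]<125)&(hsv[...,1]>120)
sq=blue.copy();sq[:,193:]=0;sq[:,:125]=0;sq[:150]=0;sq[225:]=0
pts=np.argwhere(sq)[:,::-1].astype(np.float32)
g=np.array([world(p,a,0)[:2] for a in pts],np.float32)
R=cv2.minAreaRect(g);print('square',R)
pb=blue.copy();pb[:,:193]=0;pb[:,216:]=0;pb[:200]=0;pb[220:]=0
X=W(pb);print('pad',len(X));print(np.round(X,3)[::3])
for k in ['filter_center','dark_filter','test_clamp']:
    d=spotter.outline_of(p,k)
    if d:
        X=W(d[0]['region']);print(k,d[0]['conf'],len(X),X.min(0),X.max(0))
        if 'filter' in k:
            Y=X[X[:,2]>.04];print(cv2.minEnclosingCircle(Y[:,:2].astype(np.float32)),np.percentile(Y[:,2],[5,50,95]))
# pivot heights
for uv in [(241,208),(242,208),(242,209),(241,209)]: print(world(p,uv))
for z in (.04,.05,.058): print(z,world(p,(241.8,208.7),z))
E
python3 fit.py
```

```text
red 94 [ 0.40983106 -0.08718992  0.04059375] 0.002346667514558244
[0.01727236 0.06101492] 46.768187704124834
square ((0.605287492275238, 0.3205869495868683), (0.16972202062606812, 0.16972686350345612), 68.99270629882812)
pad 23
[[0.533 0.181 0.037]
 [0.529 0.174 0.041]
 [0.526 0.166 0.044]
 [0.526 0.156 0.044]
 [0.522 0.152 0.047]
 [0.519 0.146 0.041]
 [0.519 0.135 0.045]
 [0.515 0.133 0.041]]
filter_center 0.84 568 [ 0.41814575 -0.05271191 -0.00526855] [0.63468809 0.17855291 1.34471603]
((0.5112627148628235, 0.05229786038398743), 0.1404489427804947) [0.04038507 0.04613097 0.05922447]
dark_filter 0.72 563 [ 0.41814575 -0.17803609 -0.00438369] [ 0.81631169 -0.05271191  1.34471603]
((0.6054311990737915, -0.09256383776664734), 0.19157852232456207) [0.04048071 0.04685061 0.05935974]
test_clamp 0.77 2263 [ 0.39025863 -0.1675194  -0.00864715] [0.67457293 0.19610754 1.34471603]
[0.53497029 0.030353   0.04518173]
[0.53447971 0.02663813 0.05044832]
[0.53156726 0.02696159 0.04502885]
[0.53103014 0.02994698 0.05137864]
0.04 [0.53303313 0.02795344 0.04      ]
0.05 [0.53215258 0.02733518 0.05      ]
0.058 [0.53144813 0.02684058 0.058     ]
```

```bash
python3 - <<'E'
import cv2
i=cv2.imread('pics/top0.png')[165:260,180:305]
cv2.imwrite('pics/top0d.png',cv2.resize(i,(750,570),interpolation=cv2.INTER_CUBIC))
E
```

```text
(no output)
```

View pics/top0d.png

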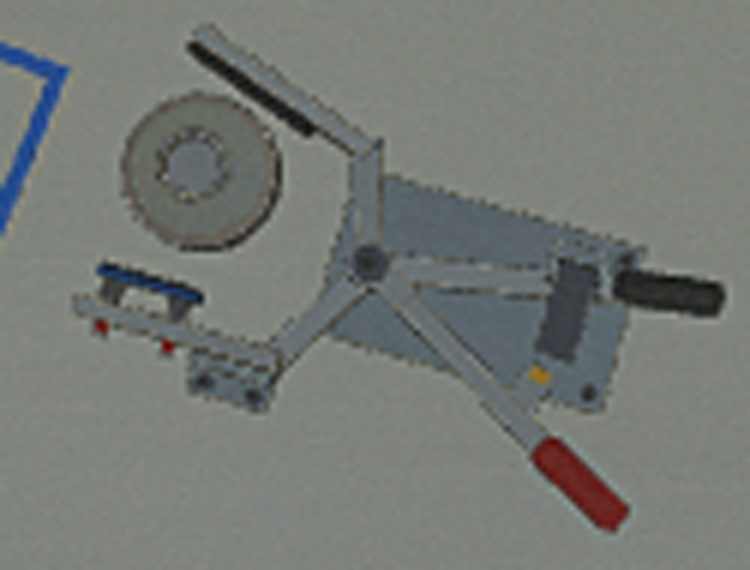

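```bash
cat >> h.py <<'E'
PIV=np.array([.5321,.0273]);YAW=np.radians(73)
def c2w(x,y):
    c,s=np.cos(YAW),np.sin(YAW);return PIV+np.array([c*x-s*y,s*x+c*y])/1000
def w2c(w):
    c,s=np.cos(YAW),np.sin(YAW);d=(np.asarray(w)[:2]-PIV)*1000;return np.array([c*d[0]+s*d[1],-s*d[0]+c*d[1]])
def redc(p,z=.042):
    hsv=cv2.cvtColor(p['img'],cv2.COLOR_BGR2HSV)
    m=(((hsv[...,0]<8)|(hsv[...,0]>172))&(hsv[...,1]>110)&(hsv[...,2]>70)).astype(np.uint8)
    g=proj(p,[.43,-.1,.04]);o=np.zeros_like(m);cv2.circle(o,tuple(int(a) for a in g),28,1,-1);m&=o
    n,l,s,c=cv2.connectedComponentsWithStats(m);k=1+np.argmax(s[1:,4])
    pts=np.argwhere(l==k)[:,::-1]
    g=np.array([world(p,a,z)[:2] for a in pts],np.float32)
    return c[k],s[k,4],world(p,c[k],z),cv2.minAreaRect(g)
def go(pos,yv):
    "pose with tool x down, tool y = yv (deg, world heading)"
    st=r.read_state();R=Ro.from_euler('xyz',st['orientation']).as_matrix()
    a=np.radians(yv);x=np.array([0,0,-1.]);y=np.array([np.cos(a),np.sin(a),0]);Rt=np.c_[x,y,np.cross(x,y)]
    d=R.T@(np.asarray(pos)-st['position']);w=Ro.from_matrix(R.T@Rt).as_rotvec()
    print('shift',np.round(d,4),'|',np.round(np.linalg.norm(d),3),'rot',np.round(w,4),np.round(np.degrees(np.linalg.norm(w)),1))
    return d,w
E
python3 - <<'E'
from h import *
st=r.read_state();R=Ro.from_euler('xyz',st['orientation']).as_matrix();print(np.round(R,3), 'yhead',np.degrees(np.arctan2(R[1,1],R[0,1])))
for n in ('top','scene'):
    p=cams.get_image(n);a=redc(p);print(n,a, w2c(a[2]))
    # visible pixel centers
p=cams.get_image('top')
for nm,uv,z in [('filt',(213.7,193.3),.048),('thread',(192/6+180,167/6+165),.058),('black',(291.7,213.7),.042),('ratch',(570/6+180,310/6+165),.05),('pad',(152/6+180,281/6+165),.044),('platecorner',(600/6+180,410/6+165),.01)]:
    w=world(p,uv,z);print(nm,w,w2c(w),world(p,uv)[2])
go([.41,-.088,.12],137);go([.41,-.088,.12],-43)
E
```

```text
[[ 0.     0.368 -0.93 ]
 [-0.    -0.93  -0.368]
 [-1.     0.    -0.   ]] yhead -68.40914087498581
top (array([275.94897959, 245.24489796]), np.int32(98), array([ 0.40943358, -0.08703042,  0.042     ]), ((0.4086032509803772, -0.08716047555208206), (0.058914877474308014, 0.016579629853367805), 44.85835266113281)) [-145.1989172   83.8795029]
scene (array([302.        , 207.64912281]), np.int32(57), array([ 0.40696638, -0.0797221 ,  0.042     ]), ((0.40680795907974243, -0.07997134327888489), (0.0554228276014328, 0.015558031387627125), 46.450504302978516)) [-138.93127581   88.37563931]
filt [0.58535943 0.12326577 0.048     ] [107.3440739  -22.87457011] 0.04570212100770932
thread [0.5856904  0.12767715 0.058     ] [111.65946205 -21.90131645] 0.04719356429859256
black [ 0.51502117 -0.14131443  0.042     ] [-166.24014571  -32.96551989] 0.02183128847120641
ratch [ 0.50471119 -0.08449133  0.05      ] [-114.91429303   -6.49257236] 0.0461535112307232
pad [0.52264736 0.15144763 0.044     ] [115.95927872  45.33686142] 0.04311014212341613
platecorner [ 0.44983576 -0.10220422  0.01      ] [-147.89723914   40.80631664] -0.002104479335054199
shift [ 0.1113 -0.3923 -0.3488] | 0.537 rot [ 2.6981e+00 -1.0000e-04  0.0000e+00] 154.6
shift [ 0.1113 -0.3923 -0.3488] | 0.537 rot [-4.435e-01 -0.000e+00 -1.000e-04] 25.4
```

Emit:
step_arm:
  commands:
    - {"x": 0.11, "y": -0.393, "z": -0.348, "rx": -0.41}
    - {"x": 0.11, "y": -0.393, "z": -0.348, "rx": -0.41}
    - {"x": 0.11, "y": -0.393, "z": -0.348, "rx": -0.41}
    - {"x": 0.11, "y": -0.393, "z": -0.348, "rx": -0.41}
    - {"x": 0.11, "y": -0.393, "z": -0.348, "rx": -0.41}
    - {"x": 0.11, "y": -0.393, "z": -0.348, "rx": -0.41}
    - {"x": 0.11, "y": -0.393, "z": -0.348, "rx": -0.41}
    - {"x": 0.11, "y": -0.393, "z": -0.348, "rx": -0.41}
    - {"x": 0.11, "y": -0.393, "z": -0.348, "rx": -0.41}
    - {"x": 0.11, "y": -0.393, "z": -0.348, "rx": -0.41}
    - {"x": 0.11, "y": -0.393, "z": -0.348, "rx": -0.41}
    - {"x": 0.11, "y": -0.393, "z": -0.348, "rx": -0.41}
  hand: 0.044

```text
schema error: expected keys x, y, z, rx, ry, rz
```

```bash
python3 - <<'E'
from h import *
st=r.read_state();print(st['position'],st['gripper_width'],st['joint_positions'],st['time'],st['contact_force'])
go([.4085,-.088,.12],-45)
for n in ('top','scene'):
    p=cams.get_image(n);i=p['img']
    u,v=map(int,proj(p,[.43,-.09,.05]));i=i[max(0,v-60):v+60,u-80:u+80]
    cv2.imwrite(f'pics/{n}1.png',cv2.resize(i,None,fx=4,fy=4,interpolation=cv2.INTER_CUBIC))
E
```

```text
[ 0.2300013  -0.58116145  0.23134141] 0.08553035220806837 [ 1.17139676  0.33219038 -0.06472138  1.46010456  0.02160361  1.34989824
 -0.08848932] 1.35 [-0.40853636  0.7006456  -0.02918853]
shift [ 0.1113 -0.3929 -0.3474] | 0.536 rot [-4.086e-01 -0.000e+00 -1.000e-04] 23.4
```

View pics/scene1.png

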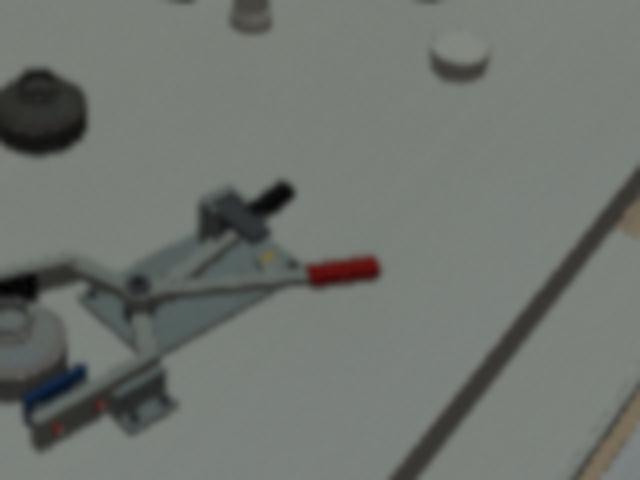

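View pics/top1.png

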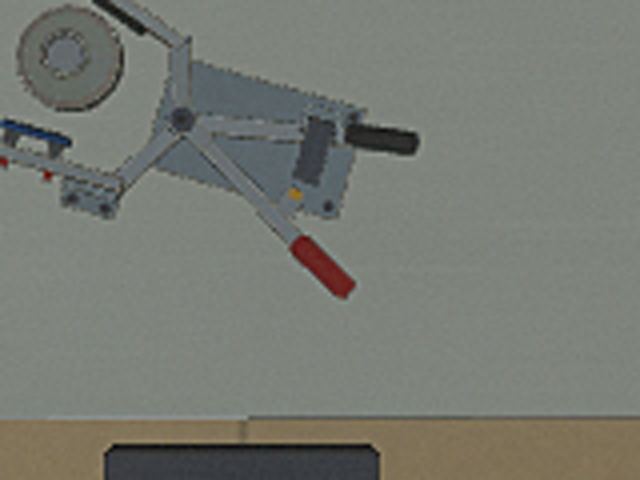

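Emit:
step_arm:
  commands:
    - {"x": 0.11, "y": -0.393, "z": -0.348, "rx": -0.41, "ry": 0, "rz": 0}
    - {"x": 0.11, "y": -0.393, "z": -0.348, "rx": -0.41, "ry": 0, "rz": 0}
    - {"x": 0.11, "y": -0.393, "z": -0.348, "rx": -0.41, "ry": 0, "rz": 0}
    - {"x": 0.11, "y": -0.393, "z": -0.348, "rx": -0.41, "ry": 0, "rz": 0}
    - {"x": 0.11, "y": -0.393, "z": -0.348, "rx": -0.41, "ry": 0, "rz": 0}
    - {"x": 0.11, "y": -0.393, "z": -0.348, "rx": -0.41, "ry": 0, "rz": 0}
    - {"x": 0.11, "y": -0.393, "z": -0.348, "rx": -0.41, "ry": 0, "rz": 0}
    - {"x": 0.11, "y": -0.393, "z": -0.348, "rx": -0.41, "ry": 0, "rz": 0}
    - {"x": 0.11, "y": -0.393, "z": -0.348, "rx": -0.41, "ry": 0, "rz": 0}
    - {"x": 0.11, "y": -0.393, "z": -0.348, "rx": -0.41, "ry": 0, "rz": 0}
    - {"x": 0.11, "y": -0.393, "z": -0.348, "rx": -0.41, "ry": 0, "rz": 0}
    - {"x": 0.11, "y": -0.393, "z": -0.348, "rx": -0.41, "ry": 0, "rz": 0}
  hand: 0.044

```text
time: 2.65
position: [0.4099, -0.0831, 0.1209]
orientation: [-2.476, 1.57, 1.459]
contact_force: [0.4, -0.2, 0.2]
gripper_width: 0.0442
```

```bash
python3 - <<'E'
from h import *
st=r.read_state();print(st['position'],st['gripper_width'],st['joint_positions'],st['time'],st['contact_force'])
go([.4085,-.088,.022],-45)
p=cams.get_image('scene');i=p['img']
u,v=map(int,proj(p,[.43,-.09,.05]));i=i[max(0,v-60):v+60,u-80:u+80]
cv2.imwrite(f'pics/scene2.png',cv2.resize(i,None,fx=4,fy=4,interpolation=cv2.INTER_CUBIC))
E
```

```text
[ 0.4098891  -0.08306071  0.12090679] 0.044226602938467724 [ 0.70359456  0.00746585 -0.60502162  2.08273652  0.0037433   1.05270547
 -0.68035731] 2.65 [ 0.35952526 -0.23528589  0.21486367]
shift [0.0989 0.0025 0.0046] | 0.099 rot [ 0.0083 -0.0008  0.0006] 0.5
```

View pics/scene2.png

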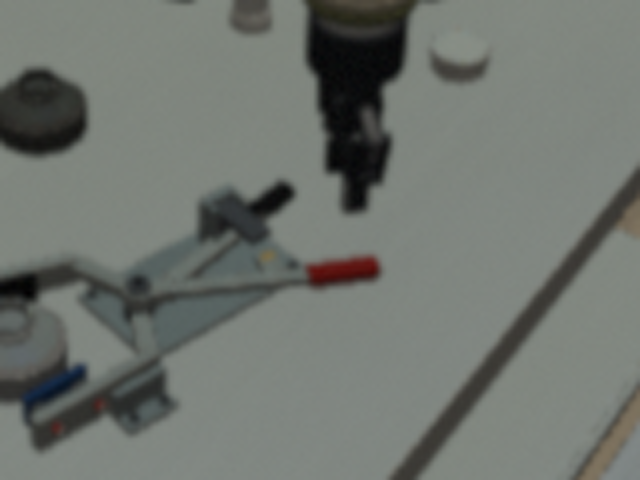

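Emit:
step_arm:
  commands:
    - {"x": 0.03, "y": 0, "z": 0, "rx": 0, "ry": 0, "rz": 0}
    - {"x": 0.06, "y": 0, "z": 0, "rx": 0, "ry": 0, "rz": 0}
    - {"x": 0.08, "y": 0, "z": 0, "rx": 0, "ry": 0, "rz": 0}
    - {"x": 0.098, "y": 0, "z": 0, "rx": 0, "ry": 0, "rz": 0}
    - {"x": 0.098, "y": 0, "z": 0, "rx": 0, "ry": 0, "rz": 0}
    - {"x": 0.098, "y": 0, "z": 0, "rx": 0, "ry": 0, "rz": 0}

```text
time: 3.3
position: [0.409, -0.0885, 0.0237]
orientation: [-0.497, 1.571, -2.853]
contact_force: [-0.2, 0.4, 0.6]
gripper_width: 0.0446
```

```bash
python3 - <<'E'
from h import *
st=r.read_state();print(st['position'],st['gripper_width'],st['joint_positions'],st['contact_force'])
go([.4085,-.088,.022],-45)
for n in ('top','scene'):
    p=cams.get_image(n);i=p['img']
    u,v=map(int,proj(p,[.43,-.09,.05]));i=i[max(0,v-60):v+60,u-80:u+80]
    cv2.imwrite(f'pics/{n}3.png',cv2.resize(i,None,fx=4,fy=4,interpolation=cv2.INTER_CUBIC))
# arc targets
R=Ro.from_euler('xyz',st['orientation']).as_matrix()
p0=np.array([.409,-.0876])-0  # commanded
for a in np.arange(0.03,0.40,.03):
    c,s=np.cos(a),np.sin(a);d=np.array([[c,-s],[s,c]])@(p0-PIV)+PIV-p0
    print(round(a,3),np.round(R.T@np.r_[d,0],4))
E
```

```text
[ 0.40896013 -0.08845575  0.02374824] 0.044605933705356315 [ 0.67270393  0.17969168 -0.5943836   2.16588408  0.13600753  0.83114201
 -0.79131579] [-0.19152731  0.42776431  0.55534531]
shift [ 0.0017 -0.0006  0.    ] | 0.002 rot [0.0003 0.0002 0.0001] 0.0
0.03 [-0.      0.0051  0.0001]
0.06 [-0.      0.0101  0.    ]
0.09 [-0.      0.0151 -0.0002]
0.12 [-0.      0.0202 -0.0005]
0.15 [-0.      0.0252 -0.001 ]
0.18 [-0.      0.0302 -0.0017]
0.21 [-0.      0.0352 -0.0025]
0.24 [-0.      0.0402 -0.0034]
0.27 [-0.      0.0451 -0.0045]
0.3 [-0.      0.05   -0.0058]
0.33 [-0.      0.0548 -0.0072]
0.36 [-0.      0.0597 -0.0087]
0.39 [-0.      0.0644 -0.0104]
```

View pics/scene3.png

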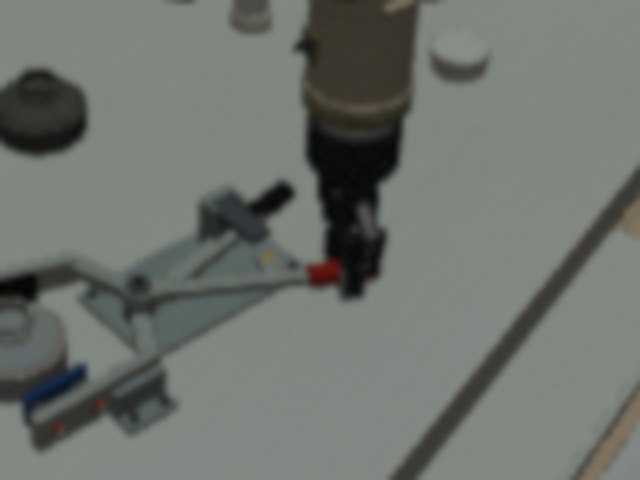

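View pics/top3.png

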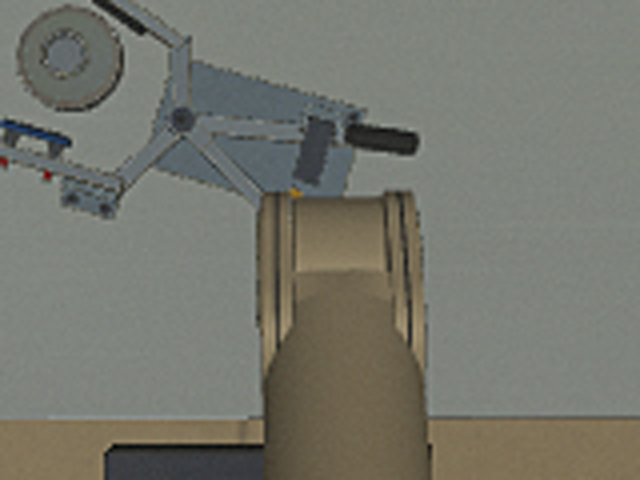

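Emit:
step_arm:
  commands:
    - {"x": 0, "y": 0.0051, "z": 0, "rx": -0.03, "ry": 0, "rz": 0}
    - {"x": 0, "y": 0.0101, "z": 0, "rx": -0.06, "ry": 0, "rz": 0}
    - {"x": 0, "y": 0.0151, "z": -0.0002, "rx": -0.09, "ry": 0, "rz": 0}
    - {"x": 0, "y": 0.0202, "z": -0.0005, "rx": -0.12, "ry": 0, "rz": 0}
    - {"x": 0, "y": 0.0252, "z": -0.001, "rx": -0.15, "ry": 0, "rz": 0}
    - {"x": 0, "y": 0.0302, "z": -0.0017, "rx": -0.18, "ry": 0, "rz": 0}
    - {"x": 0, "y": 0.0352, "z": -0.0025, "rx": -0.21, "ry": 0, "rz": 0}
    - {"x": 0, "y": 0.0402, "z": -0.0034, "rx": -0.24, "ry": 0, "rz": 0}
    - {"x": 0, "y": 0.0451, "z": -0.0045, "rx": -0.27, "ry": 0, "rz": 0}
    - {"x": 0, "y": 0.05, "z": -0.0058, "rx": -0.3, "ry": 0, "rz": 0}

```text
time: 4.4
position: [0.4485, -0.1189, 0.0234]
orientation: [-1.34, 1.57, 2.89]
contact_force: [-2.3, 4.2, 0.4]
gripper_width: 0.0439
```

```bash
cat > look.py <<'E'
from h import *
import sys
k=sys.argv[1]
st=r.read_state();print(st['time'],st['position'],st['gripper_width'],'F',np.round(st['contact_force'],1),'clampTCP',w2c(st['position']),'ang',np.degrees(1)*0+np.arctan2(*w2c(st['position'])[::-1]))
R=Ro.from_euler('xyz',st['orientation']).as_matrix();print('Ftool',np.round(R.T@st['contact_force'],1),'yhead',np.degrees(np.arctan2(R[1,1],R[0,1])))
for n in ('top','scene'):
    p=cams.get_image(n);i=p['img']
    u,v=map(int,proj(p,[.51,.0,.05]));i=i[max(0,v-65):v+65,u-90:u+90]
    cv2.imwrite(f'pics/{n}{k}.png',cv2.resize(i,None,fx=4.4,fy=4.4,interpolation=cv2.INTER_CUBIC))
E
python3 look.py 4
```

```text
4.4 [ 0.44852583 -0.11887782  0.02338767] 0.04388361260648764 F [-2.3  4.2  0.4] clampTCP [-164.22526823   37.18411725] ang 2.9189257025938318
Ftool [-0.4 -4.  -2.7] yhead -27.600920116551503
```

View pics/top4.png

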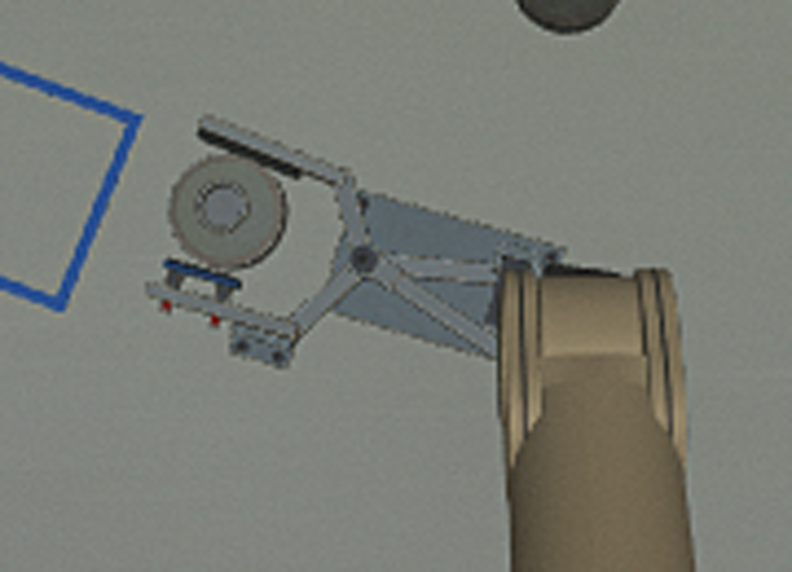

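Emit:
step_arm:
  commands:
    - {"x": 0, "y": 0.0034, "z": 0, "rx": -0.02, "ry": 0, "rz": 0}
    - {"x": 0, "y": 0.0068, "z": 0, "rx": -0.04, "ry": 0, "rz": 0}
    - {"x": 0, "y": 0.0101, "z": 0, "rx": -0.06, "ry": 0, "rz": 0}
    - {"x": 0, "y": 0.0135, "z": -0.0001, "rx": -0.08, "ry": 0, "rz": 0}
    - {"x": 0, "y": 0.0168, "z": -0.0003, "rx": -0.1, "ry": 0, "rz": 0}
    - {"x": 0, "y": 0.0168, "z": -0.0003, "rx": -0.1, "ry": 0, "rz": 0}

```text
time: 5.1
position: [0.4624, -0.1258, 0.0227]
orientation: [-1.521, 1.568, 2.809]
contact_force: [-5.1, 5.9, -0.2]
gripper_width: 0.0441
```

```bash
python3 look.py 5
```

```text
5.1 [ 0.46235109 -0.12584812  0.02272451] 0.044112147777874505 F [-5.1  5.9 -0.2] clampTCP [-166.84888167   21.92503585] ang 3.010934725080584
Ftool [ 0.2 -6.9 -3.6] yhead -21.944651801050313
```

View pics/top5.png

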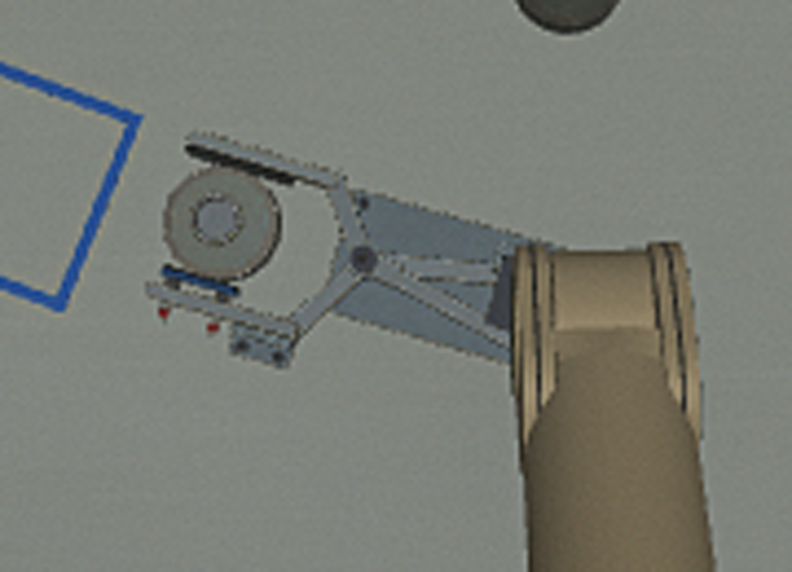

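View pics/scene5.png

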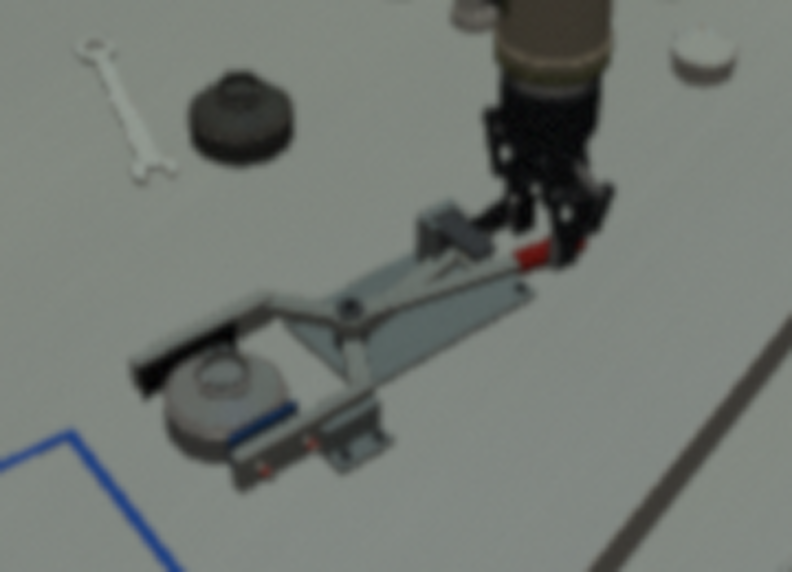

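Emit:
step_arm:
  commands:
    - {"x": 0, "y": 0.0017, "z": 0, "rx": -0.01, "ry": 0, "rz": 0}
    - {"x": 0, "y": 0.0034, "z": 0, "rx": -0.02, "ry": 0, "rz": 0}
    - {"x": 0, "y": 0.0051, "z": 0, "rx": -0.03, "ry": 0, "rz": 0}
    - {"x": 0, "y": 0.0051, "z": 0, "rx": -0.03, "ry": 0, "rz": 0}

```text
time: 5.6
position: [0.4665, -0.1276, 0.0226]
orientation: [-1.5, 1.567, 2.859]
contact_force: [-7.3, 5.9, 1.8]
gripper_width: 0.044
```

```bash
python3 look.py 6
```

```text
5.6 [ 0.46645985 -0.12756108  0.02256069] 0.04401205749109373 F [-7.3  5.9  1.8] clampTCP [-167.28570937   17.49499453] ang 3.037389925962479
Ftool [-1.7 -8.9 -3. ] yhead -20.2456695924054
```

View pics/top6.png

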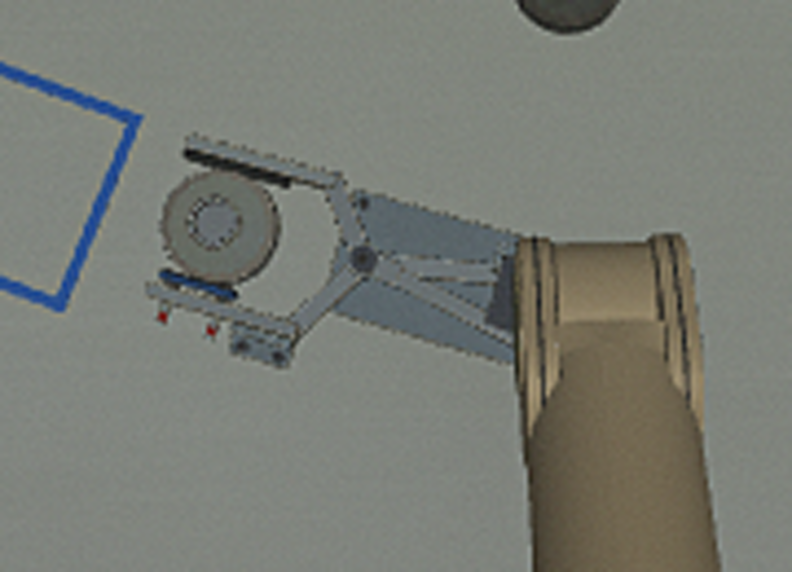

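Emit:
step_arm:
  commands:
    - {"x": 0, "y": 0.0017, "z": 0, "rx": -0.01, "ry": 0, "rz": 0}
    - {"x": 0, "y": 0.0026, "z": 0, "rx": -0.015, "ry": 0, "rz": 0}
    - {"x": 0, "y": 0.0026, "z": 0, "rx": -0.015, "ry": 0, "rz": 0}

```text
time: 6.0
position: [0.4685, -0.1283, 0.0224]
orientation: [-1.499, 1.566, 2.875]
contact_force: [-7.7, 6.1, 1.4]
gripper_width: 0.0442
```

```bash
python3 look.py 7
```

```text
6.0 [ 0.46850713 -0.12833449  0.02241673] 0.044166561409818644 F [-7.7  6.1  1.4] clampTCP [-167.42676108   15.31104447] ang 3.0503971039971187
Ftool [-1.4 -9.3 -3.2] yhead -19.394335688563835
```

View pics/top7.png

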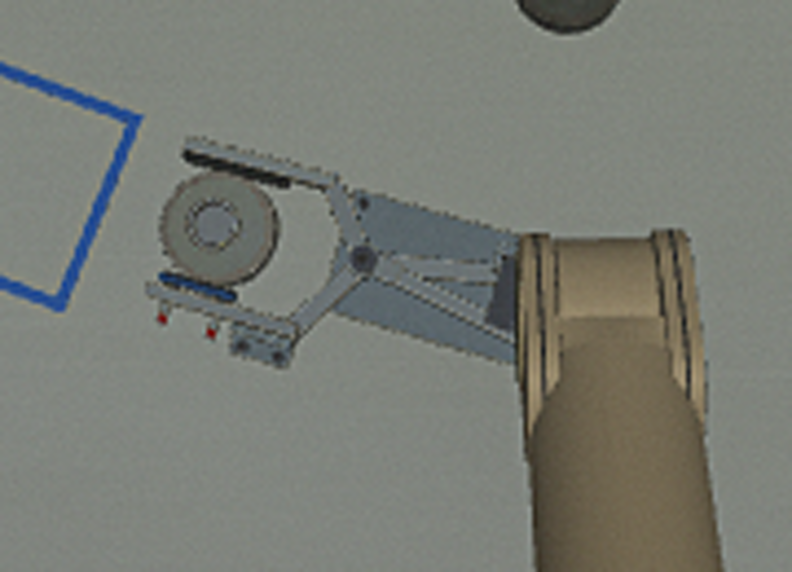

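Emit:
step_arm:
  commands:
    - {"x": 0, "y": 0.0017, "z": 0, "rx": -0.01, "ry": 0, "rz": 0}
    - {"x": 0, "y": 0.0026, "z": 0, "rx": -0.015, "ry": 0, "rz": 0}
    - {"x": 0, "y": 0.0026, "z": 0, "rx": -0.015, "ry": 0, "rz": 0}

```text
time: 6.4
position: [0.47, -0.1288, 0.022]
orientation: [-1.517, 1.564, 2.872]
contact_force: [-11.1, 7.0, 2.5]
gripper_width: 0.0441
```

```bash
python3 look.py 8
```

```text
6.4 [ 0.47000134 -0.12881727  0.02201282] 0.04414827501182226 F [-11.1   7.    2.5] clampTCP [-167.45158231   13.74097289] ang 3.0597167226887128
Ftool [ -2.4 -12.7  -3.1] yhead -18.530329618177024
```

View pics/scene8.png

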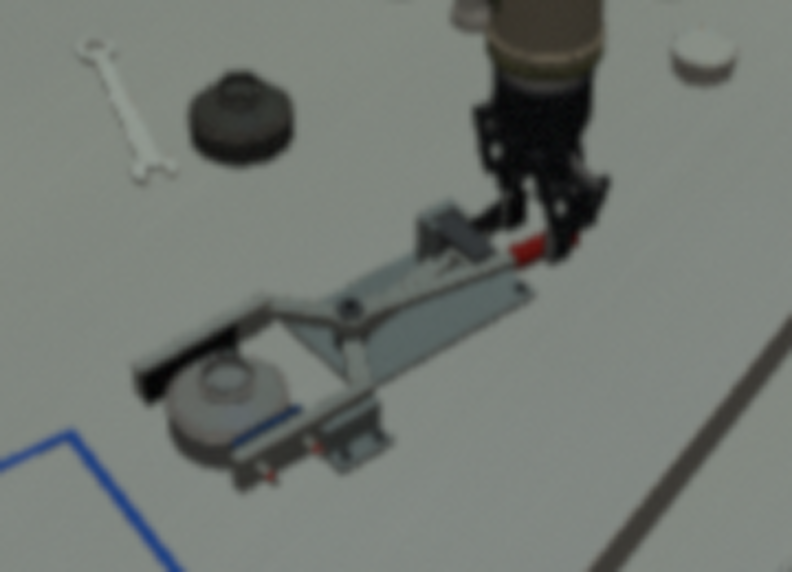

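Emit:
step_arm:
  commands:
    - {"x": 0, "y": -0.004, "z": 0, "rx": 0.024, "ry": 0, "rz": 0}
    - {"x": 0, "y": -0.008, "z": 0, "rx": 0.048, "ry": 0, "rz": 0}
    - {"x": 0, "y": -0.012, "z": 0, "rx": 0.07, "ry": 0, "rz": 0}
    - {"x": 0, "y": -0.017, "z": 0, "rx": 0.1, "ry": 0, "rz": 0}
    - {"x": 0, "y": -0.017, "z": 0, "rx": 0.1, "ry": 0, "rz": 0}

```text
time: 7.0
position: [0.4569, -0.1251, 0.0236]
orientation: [1.08, 1.57, -0.916]
contact_force: [-0.3, -0.1, 0.4]
gripper_width: 0.0437
```

```bash
python3 look.py 9
```

```text
7.0 [ 0.45690024 -0.12513683  0.02356204] 0.04371650474095942 F [-0.3 -0.1  0.4] clampTCP [-167.76234778   27.34566884] ang 2.9800112927594062
Ftool [-0.4 -0.2  0.2] yhead -24.375366135919727
```

View pics/scene9.png

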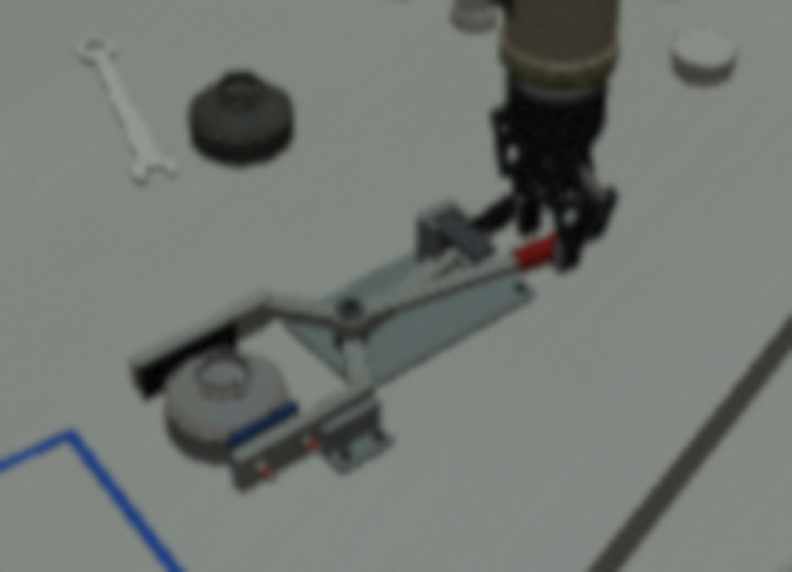

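View pics/top9.png

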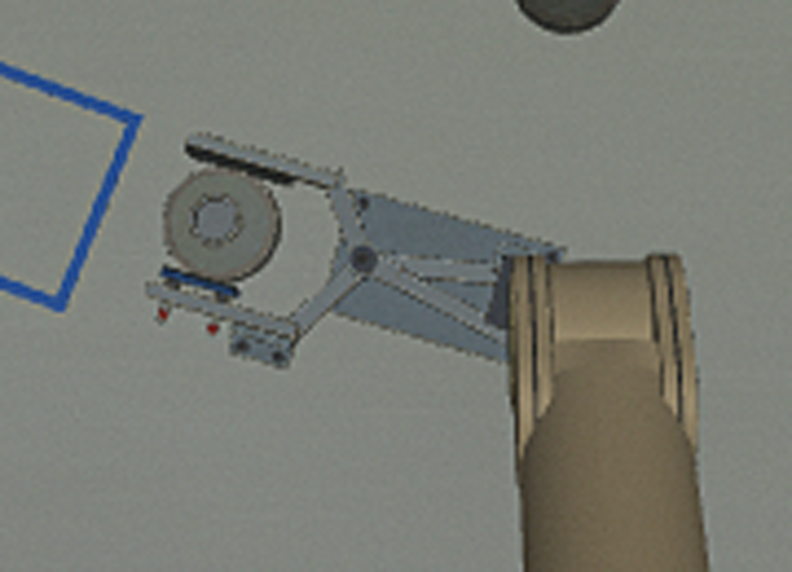

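Emit:
step_arm:
  commands:
    - {"x": -0.03, "y": 0, "z": 0, "rx": 0, "ry": 0, "rz": 0}
    - {"x": -0.06, "y": 0, "z": 0, "rx": 0, "ry": 0, "rz": 0}
    - {"x": -0.08, "y": 0, "z": 0, "rx": 0, "ry": 0, "rz": 0}
    - {"x": -0.08, "y": 0, "z": 0, "rx": 0, "ry": 0, "rz": 0}

```text
time: 7.5
position: [0.459, -0.1253, 0.1061]
orientation: [1.576, 1.566, -0.418]
contact_force: [0.3, 0.7, -0.7]
gripper_width: 0.0438
```

Emit:
step_arm:
  commands:
    - {"x": 0, "y": -0.05, "z": 0, "rx": 0, "ry": 0, "rz": 0}
    - {"x": 0, "y": -0.08, "z": -0.03, "rx": 0, "ry": 0, "rz": 0}
    - {"x": 0, "y": -0.08, "z": -0.08, "rx": 0, "ry": 0, "rz": 0}
    - {"x": 0, "y": -0.08, "z": -0.12, "rx": 0, "ry": 0, "rz": 0}
    - {"x": 0, "y": -0.08, "z": -0.12, "rx": 0, "ry": 0, "rz": 0}
  hand: 0

```text
time: 8.0
position: [0.4349, 0.0224, 0.1034]
orientation: [2.797, 1.568, 0.809]
contact_force: [-0.1, -0.9, -0.0]
gripper_width: 0.0001
```

```bash
python3 look.py 10; python3 -c "
from h import *
p=cams.get_image('top');a=redc(p);print(a,w2c(a[2]));print(r.read_state()['joint_positions'])"
```

```text
8.0 [0.43488578 0.02242679 0.10341111] 8.833742899962051e-05 F [-0.1 -0.9 -0. ] clampTCP [-33.08296114  91.54163026] ang 1.917588952633014
Ftool [0.  0.3 0.9] yhead -23.91367698156304
(array([285.97, 232.07]), np.int32(100), array([ 0.453217  , -0.12114751,  0.042     ]), ((0.4534914195537567, -0.12119168788194656), (0.05997549742460251, 0.018050337210297585), 63.22176742553711)) [-165.02421322   32.03433295]
[ 0.63360733  0.09417038 -0.79508721  2.05939118  0.07863606  1.01865271
 -0.62430455]
```

View pics/top10.png

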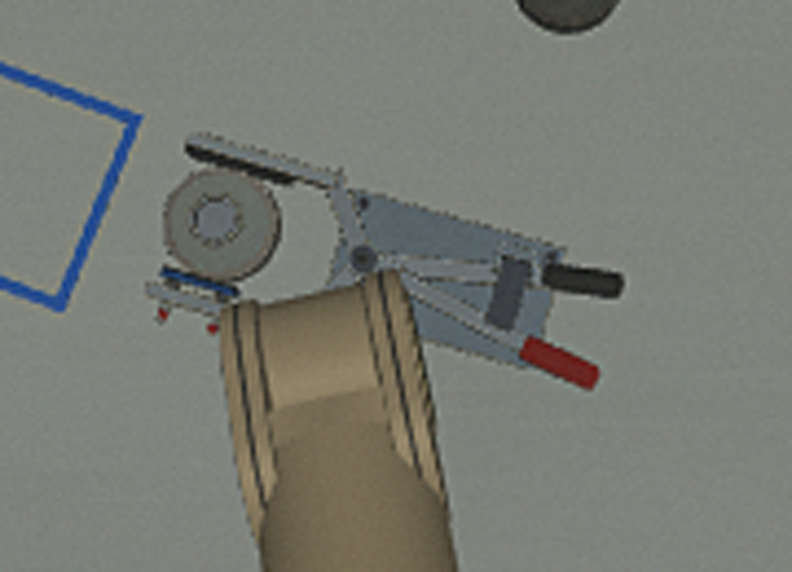

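View pics/scene10.png

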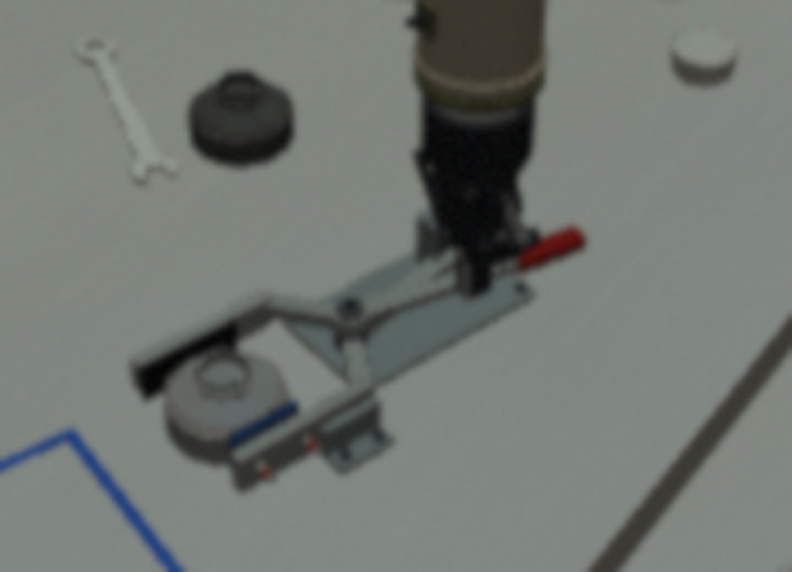

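```bash
python3 -c "
from h import *
g=c2w(-167,32.5);print(g);go([*g,.075],-26.5)"
```

```text
[ 0.45219402 -0.12290081]
shift [0.0276 0.0751 0.1198] | 0.144 rot [0.0388 0.0004 0.0011] 2.2
```

Emit:
step_arm:
  commands:
    - {"x": 0, "y": 0.076, "z": 0.119, "rx": 0.035, "ry": 0, "rz": 0}
    - {"x": 0, "y": 0.076, "z": 0.119, "rx": 0.035, "ry": 0, "rz": 0}
    - {"x": 0, "y": 0.076, "z": 0.119, "rx": 0.035, "ry": 0, "rz": 0}
    - {"x": 0, "y": 0.076, "z": 0.119, "rx": 0.035, "ry": 0, "rz": 0}
    - {"x": 0.028, "y": 0.076, "z": 0.119, "rx": 0.035, "ry": 0, "rz": 0}
    - {"x": 0.028, "y": 0.076, "z": 0.119, "rx": 0.035, "ry": 0, "rz": 0}
    - {"x": 0.028, "y": 0.076, "z": 0.119, "rx": 0.035, "ry": 0, "rz": 0}
    - {"x": 0.028, "y": 0.076, "z": 0.119, "rx": 0.035, "ry": 0, "rz": 0}
    - {"x": 0.028, "y": 0.076, "z": 0.119, "rx": 0.035, "ry": 0, "rz": 0}
    - {"x": 0.028, "y": 0.076, "z": 0.119, "rx": 0.035, "ry": 0, "rz": 0}
    - {"x": 0.028, "y": 0.076, "z": 0.119, "rx": 0.035, "ry": 0, "rz": 0}
    - {"x": 0.028, "y": 0.076, "z": 0.119, "rx": 0.035, "ry": 0, "rz": 0}

```text
time: 9.35
position: [0.4539, -0.1222, 0.0755]
orientation: [1.323, 1.57, -0.707]
contact_force: [-0.3, 0.1, -0.1]
gripper_width: -0.0001
```

Emit:
step_arm:
  commands:
    - {"x": 0, "y": 0, "z": 0, "rx": 0, "ry": 0, "rz": 0}
    - {"x": 0, "y": 0, "z": 0, "rx": 0, "ry": 0, "rz": 0}
    - {"x": 0, "y": 0, "z": 0, "rx": 0, "ry": 0, "rz": 0}
    - {"x": 0, "y": 0, "z": 0, "rx": 0, "ry": 0, "rz": 0}
    - {"x": 0, "y": 0, "z": 0, "rx": 0, "ry": 0, "rz": 0}
    - {"x": 0, "y": 0, "z": 0, "rx": 0, "ry": 0, "rz": 0}
    - {"x": 0, "y": 0, "z": 0, "rx": 0, "ry": 0, "rz": 0}
    - {"x": 0, "y": 0, "z": 0, "rx": 0, "ry": 0, "rz": 0}
    - {"x": 0, "y": 0, "z": 0, "rx": 0, "ry": 0, "rz": 0}
    - {"x": 0, "y": 0, "z": 0, "rx": 0, "ry": 0, "rz": 0}
    - {"x": 0, "y": 0, "z": 0, "rx": 0, "ry": 0, "rz": 0}
    - {"x": 0, "y": 0, "z": 0, "rx": 0, "ry": 0, "rz": 0}

```text
time: 10.55
position: [0.4537, -0.1222, 0.0753]
orientation: [0.867, 1.571, -1.163]
contact_force: [-0.3, -0.6, -0.0]
gripper_width: 0.0
```

```bash
python3 look.py 11;python3 -c "
from h import *
g=c2w(-167,32.5);go([*g,.042],-26.5)"
```

```text
10.55 [ 0.45374901 -0.12217874  0.07530736] 3.270766826466457e-05 F [-0.3 -0.6 -0. ] clampTCP [-165.85484665   31.224068  ] ang 2.955509250204712
Ftool [0.  0.  0.7] yhead -26.299534602591013
shift [ 0.0333 -0.0011  0.0013] | 0.033 rot [ 0.0035  0.     -0.0001] 0.2
```

View pics/scene11.png

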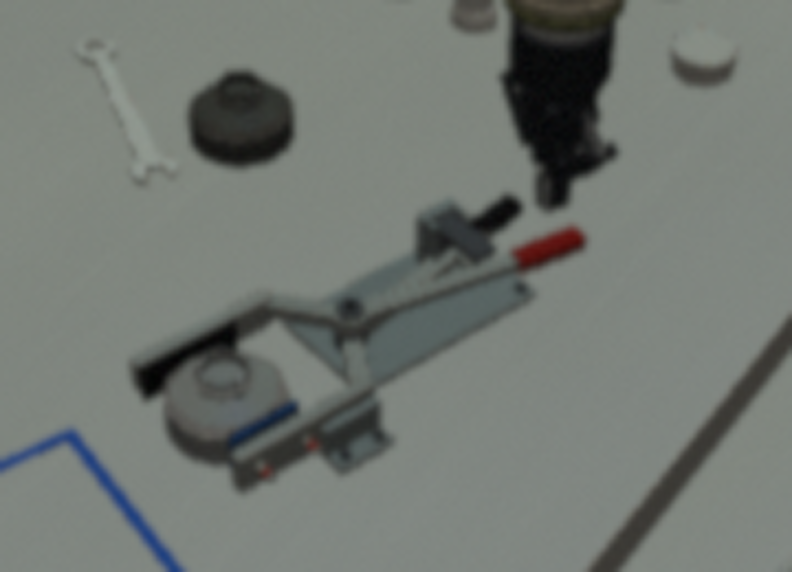

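Emit:
step_arm:
  commands:
    - {"x": 0.02, "y": -0.001, "z": 0.001, "rx": 0, "ry": 0, "rz": 0}
    - {"x": 0.032, "y": -0.001, "z": 0.001, "rx": 0, "ry": 0, "rz": 0}
    - {"x": 0.037, "y": -0.001, "z": 0.001, "rx": 0, "ry": 0, "rz": 0}
    - {"x": 0.041, "y": -0.001, "z": 0.001, "rx": 0, "ry": 0, "rz": 0}
    - {"x": 0.045, "y": -0.001, "z": 0.001, "rx": 0, "ry": 0, "rz": 0}
    - {"x": 0.045, "y": -0.006, "z": 0.001, "rx": 0.03, "ry": 0, "rz": 0}
    - {"x": 0.045, "y": -0.0128, "z": 0.0006, "rx": 0.07, "ry": 0, "rz": 0}
    - {"x": 0.045, "y": -0.0212, "z": -0.0002, "rx": 0.12, "ry": 0, "rz": 0}
    - {"x": 0.045, "y": -0.0296, "z": -0.0014, "rx": 0.17, "ry": 0, "rz": 0}
    - {"x": 0.045, "y": -0.0379, "z": -0.0031, "rx": 0.22, "ry": 0, "rz": 0}
    - {"x": 0.045, "y": -0.0444, "z": -0.0047, "rx": 0.26, "ry": 0, "rz": 0}
    - {"x": 0.045, "y": -0.0509, "z": -0.0065, "rx": 0.3, "ry": 0, "rz": 0}

```text
time: 11.85
position: [0.4177, -0.1001, 0.0331]
orientation: [1.854, 1.552, -0.482]
contact_force: [33.5, -40.8, -21.9]
gripper_width: -0.0
```

```bash
python3 look.py 12
```

```text
11.85 [ 0.41772444 -0.10007866  0.03309409] -2.0339394567915764e-05 F [ 33.5 -40.8 -21.9] clampTCP [-155.25299469   72.13597784] ang 2.706635117513977
Ftool [22.8 52.   6.3] yhead -43.840122108520255
```

View pics/scene12.png

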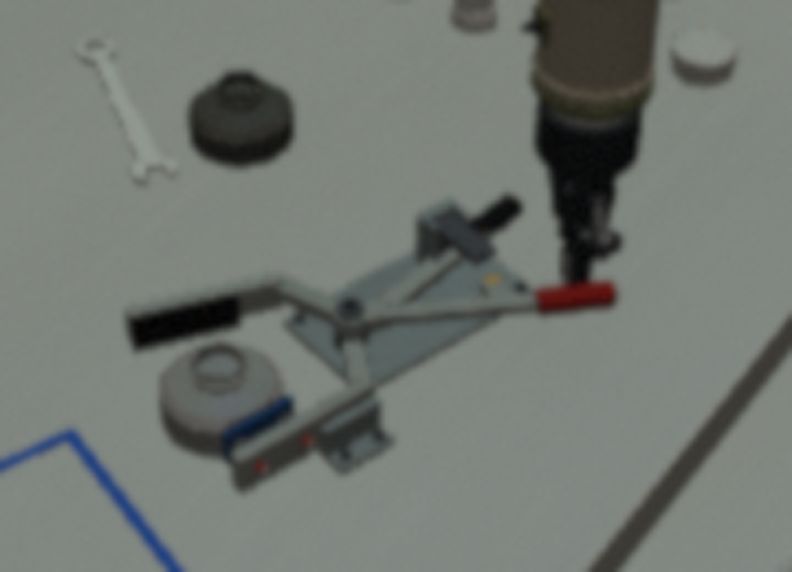

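View pics/top12.png

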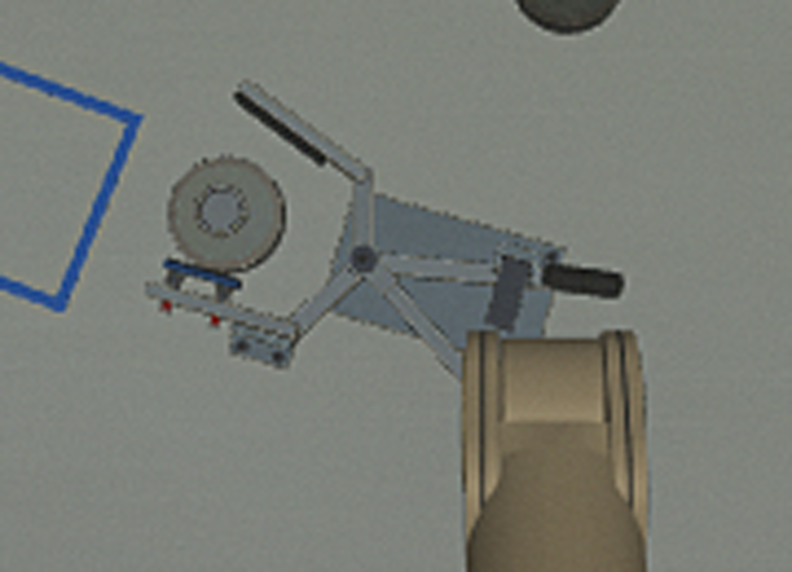

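Emit:
step_arm:
  commands:
    - {"x": 0, "y": 0.012, "z": 0, "rx": 0, "ry": 0, "rz": 0}
    - {"x": -0.03, "y": 0.014, "z": 0, "rx": 0, "ry": 0, "rz": 0}
    - {"x": -0.08, "y": 0.014, "z": 0, "rx": 0, "ry": 0, "rz": 0}
    - {"x": -0.09, "y": 0.014, "z": 0, "rx": 0, "ry": 0, "rz": 0}
    - {"x": -0.09, "y": 0.014, "z": 0, "rx": 0, "ry": 0, "rz": 0}
  hand: 0.06

```text
time: 12.45
position: [0.4223, -0.1037, 0.1221]
orientation: [1.806, 1.566, -0.525]
contact_force: [0.1, -0.8, 0.1]
gripper_width: 0.06
```

```bash
python3 look.py 13; python3 - <<'E'
from h import *
p=cams.get_image('top')
d=spotter.outline_of(p,'filter_center')
for x in d[:2]: print(x['conf'],x['box'])
for x in spotter.pinpoint(p,'filter_center')[:2]: print(x['conf'],x['uv'],world(p,x['uv'],.029),w2c(world(p,x['uv'],.029)))
g=cv2.cvtColor(p['img'],cv2.COLOR_BGR2GRAY);u,v=map(int,proj(p,[.58,.13,.05]))
for uv in [(u+a,v+b) for b in range(-16,17,2) for a in [0]]: print(uv,np.round(world(p,uv),3))
i=p['img'][v-24:v+24,u-32:u+32];cv2.imwrite('pics/f13.png',cv2.resize(i,None,fx=12,fy=12,interpolation=cv2.INTER_CUBIC));print(u-32,v-24)
E
```

```text
12.45 [ 0.42226117 -0.10374435  0.12205393] 0.05995693446735634 F [ 0.1 -0.8  0.1] clampTCP [-157.43210155   66.72573465] ang 2.7407064935439305
Ftool [-0.1  0.6  0.5] yhead -43.55563531826813
0.95 [197.6, 189.3, 27.5, 20.7]
0.96 [211.0, 200.6] [0.56251281 0.13484363 0.029     ] [111.73632755   2.3588033 ]
(211, 178) [0.646 0.14  0.002]
(211, 180) [ 0.639  0.14  -0.001]
(211, 182) [0.632 0.14  0.002]
(211, 184) [ 0.626  0.141 -0.007]
(211, 186) [0.613 0.135 0.033]
(211, 188) [0.605 0.134 0.038]
(211, 190) [0.598 0.134 0.04 ]
(211, 192) [0.589 0.132 0.053]
(211, 194) [0.583 0.132 0.049]
(211, 196) [0.577 0.133 0.044]
(211, 198) [0.569 0.132 0.047]
(211, 200) [0.563 0.133 0.045]
(211, 202) [0.555 0.131 0.056]
(211, 204) [0.55  0.133 0.038]
(211, 206) [0.543 0.133 0.041]
(211, 208) [0.537 0.134 0.034]
(211, 210) [0.53  0.134 0.035]
179 170
```

View pics/f13.png

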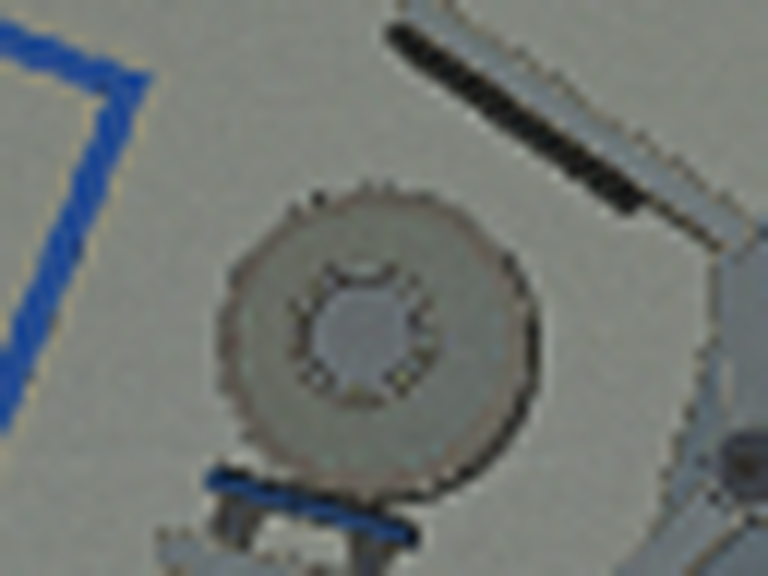

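View pics/scene13.png

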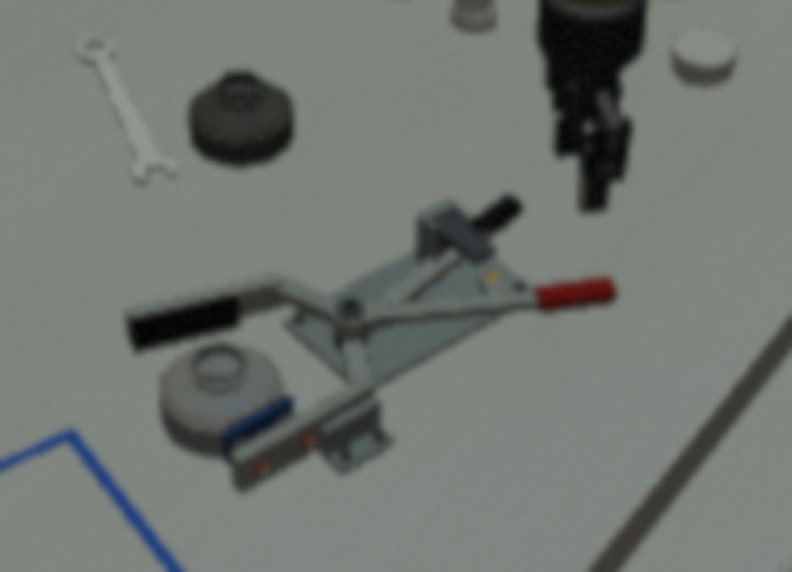

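```bash
python3 - <<'E'
from h import *
p=cams.get_image('top')
print('thread',w2c(world(p,(208.9,197.4),.057)),'body',w2c(world(p,(179+378/12-.5,170+345/12-.5),.03)))
print('sq',w2c([.6053,.3206]))
p=cams.get_image('scene')
for x in spotter.pinpoint(p,'filter_center')[:1]: print(x['conf'],x['uv'],w2c(world(p,x['uv'],.029)))
g=c2w(48,0);print(g);go([*g,.122],-17)
E
```

```text
thread [117.13176907  -4.17458688] body [117.35485567  -4.33972103]
sq [301.88579371  15.75111286]
0.88 [221.1, 230.6] [124.08100819  -0.59083339]
[0.54613384 0.07320263]
shift [-0.0025 -0.0304 -0.2143] | 0.216 rot [-0.4622  0.      0.0015] 26.5
```

Emit:
step_arm:
  commands:
    - {"x": -0.01, "y": -0.03, "z": -0.214, "rx": -0.46, "ry": 0, "rz": 0}
    - {"x": -0.01, "y": -0.03, "z": -0.214, "rx": -0.46, "ry": 0, "rz": 0}
    - {"x": -0.01, "y": -0.03, "z": -0.214, "rx": -0.46, "ry": 0, "rz": 0}
    - {"x": -0.01, "y": -0.03, "z": -0.214, "rx": -0.46, "ry": 0, "rz": 0}
    - {"x": -0.01, "y": -0.03, "z": -0.214, "rx": -0.46, "ry": 0, "rz": 0}
    - {"x": -0.01, "y": -0.03, "z": -0.214, "rx": -0.46, "ry": 0, "rz": 0}
    - {"x": -0.01, "y": -0.03, "z": -0.214, "rx": -0.46, "ry": 0, "rz": 0}
    - {"x": -0.01, "y": -0.03, "z": -0.214, "rx": -0.46, "ry": 0, "rz": 0}
  hand: 0.03

```text
time: 13.65
position: [0.5461, 0.071, 0.1299]
orientation: [-0.417, 1.57, -2.288]
contact_force: [-0.8, 0.5, 0.8]
gripper_width: 0.0299
```

```bash
python3 look.py 14; python3 -c "
from h import *
g=c2w(48,-2);go([*g,.013],-17)"
```

```text
13.65 [0.54613662 0.07103512 0.12987794] 0.02988144135282345 F [-0.8  0.5  0.8] clampTCP [45.92801457 -0.63637217] ang -0.013854973969461535
Ftool [-0.8 -0.9 -0.3] yhead -17.222696321674427
shift [ 0.1172  0.0011 -0.0021] | 0.117 rot [-0.0042  0.001  -0.0002] 0.2
```

View pics/scene14.png

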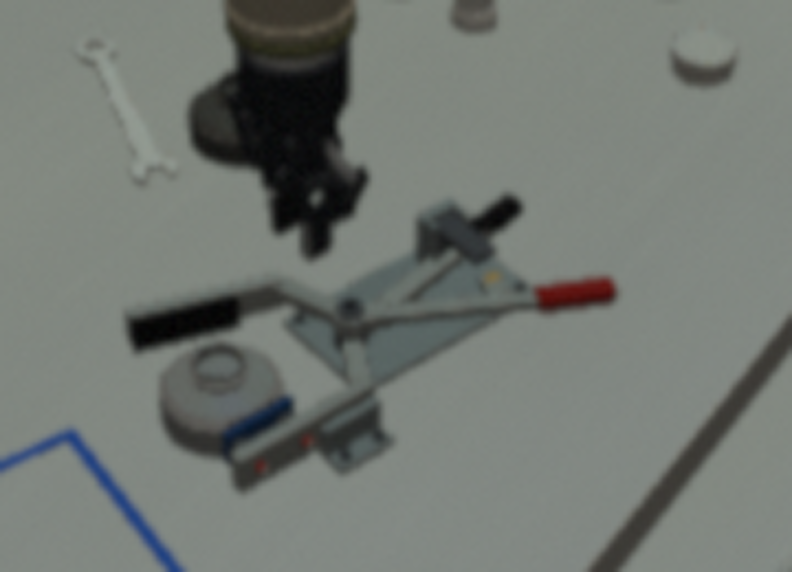

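Emit:
step_arm:
  commands:
    - {"x": 0.03, "y": 0.001, "z": -0.002, "rx": 0, "ry": 0, "rz": 0}
    - {"x": 0.06, "y": 0.001, "z": -0.002, "rx": 0, "ry": 0, "rz": 0}
    - {"x": 0.09, "y": 0.001, "z": -0.002, "rx": 0, "ry": 0, "rz": 0}
    - {"x": 0.11, "y": 0.001, "z": -0.002, "rx": 0, "ry": 0, "rz": 0}
    - {"x": 0.117, "y": 0.001, "z": -0.002, "rx": 0, "ry": 0, "rz": 0}
    - {"x": 0.117, "y": 0.001, "z": -0.002, "rx": 0, "ry": 0, "rz": 0}

```text
time: 14.35
position: [0.5477, 0.0734, 0.0129]
orientation: [-0.999, 1.57, -2.87]
contact_force: [0.0, -0.1, 0.8]
gripper_width: 0.03
```

```bash
python3 look.py 15; python3 -c "
from h import *
for x in (60,70,80,90,100,120,246): 
  g=c2w(x,-2);print(x);go([*g,.013],-17)
go([*c2w(248,8),.013],-17)"
```

```text
14.35 [0.54771012 0.07344296 0.01292615] 0.029965454163886455 F [ 0.  -0.1  0.8] clampTCP [48.69069176 -1.43713356] ang -0.029507004339371742
Ftool [-0.8  0.   0.1] yhead -17.17555426100971
60
shift [ 0.0015 -0.0004 -0.0105] | 0.011 rot [-0.0028 -0.0003 -0.0015] 0.2
70
shift [ 0.0015 -0.0005 -0.0205] | 0.021 rot [-0.0028 -0.0003 -0.0015] 0.2
80
shift [ 0.0015 -0.0005 -0.0305] | 0.031 rot [-0.0028 -0.0003 -0.0015] 0.2
90
shift [ 0.0015 -0.0005 -0.0405] | 0.041 rot [-0.0028 -0.0003 -0.0015] 0.2
100
shift [ 0.0015 -0.0006 -0.0505] | 0.051 rot [-0.0028 -0.0003 -0.0015] 0.2
120
shift [ 0.0015 -0.0006 -0.0705] | 0.071 rot [-0.0028 -0.0003 -0.0015] 0.2
246
shift [ 0.0015 -0.001  -0.1965] | 0.196 rot [-0.0028 -0.0003 -0.0015] 0.2
shift [ 0.0015 -0.011  -0.1985] | 0.199 rot [-0.0028 -0.0003 -0.0015] 0.2
```

View pics/scene15.png

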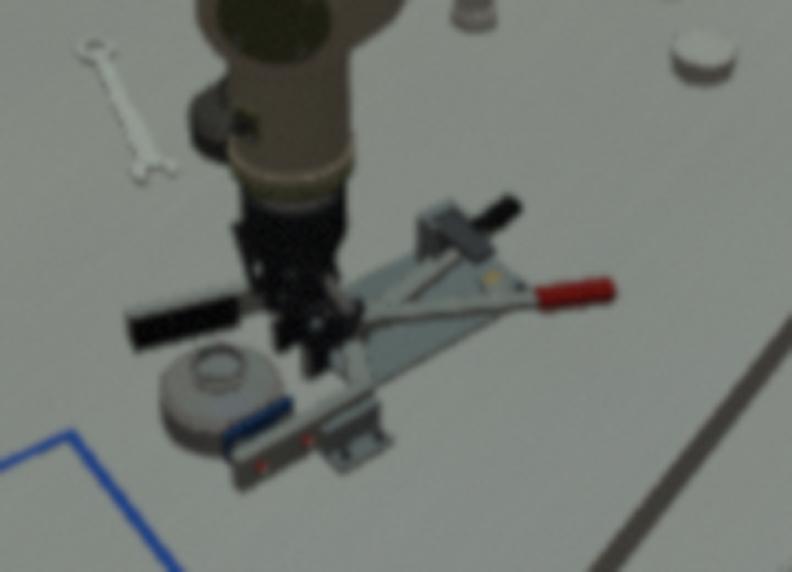

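View pics/top15.png

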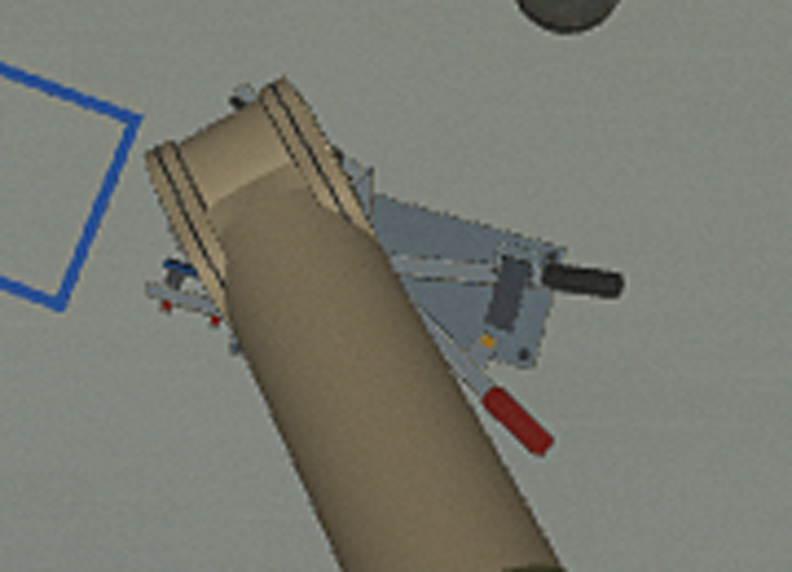

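Emit:
step_arm:
  commands:
    - {"x": 0, "y": 0.0015, "z": -0.006, "rx": 0, "ry": 0, "rz": 0}
    - {"x": 0, "y": 0.002, "z": -0.012, "rx": 0, "ry": 0, "rz": 0}
    - {"x": 0, "y": 0.002, "z": -0.018, "rx": 0, "ry": 0, "rz": 0}
    - {"x": 0, "y": 0.002, "z": -0.025, "rx": 0, "ry": 0, "rz": 0}
    - {"x": 0, "y": 0.002, "z": -0.033, "rx": 0, "ry": 0, "rz": 0}
    - {"x": 0, "y": 0.002, "z": -0.041, "rx": 0, "ry": 0, "rz": 0}
    - {"x": 0, "y": 0.002, "z": -0.049, "rx": 0, "ry": 0, "rz": 0}
    - {"x": 0, "y": 0.002, "z": -0.057, "rx": 0, "ry": 0, "rz": 0}
    - {"x": 0, "y": 0.002, "z": -0.065, "rx": 0, "ry": 0, "rz": 0}
    - {"x": 0, "y": 0.002, "z": -0.072, "rx": 0, "ry": 0, "rz": 0}
    - {"x": 0, "y": 0.002, "z": -0.076, "rx": 0, "ry": 0, "rz": 0}
    - {"x": 0, "y": 0.002, "z": -0.078, "rx": 0, "ry": 0, "rz": 0}

```text
time: 15.65
position: [0.5731, 0.1486, 0.0133]
orientation: [-2.323, 1.571, 2.09]
contact_force: [-0.8, -2.0, 1.6]
gripper_width: 0.0303
```

```bash
python3 look.py 16; python3 -c "
from h import *
go([*c2w(246,8),.013],-17)"
```

```text
15.65 [0.57312737 0.14860672 0.01325371] 0.03033953197273586 F [-0.8 -2.   1.6] clampTCP [128.00143956  -3.76802028] ang -0.029428828775381215
Ftool [-1.6 -0.2  2.1] yhead -17.10602383365724
shift [ 0.0003 -0.0121 -0.1182] | 0.119 rot [-0.0021 -0.0003  0.    ] 0.1
```

View pics/scene16.png

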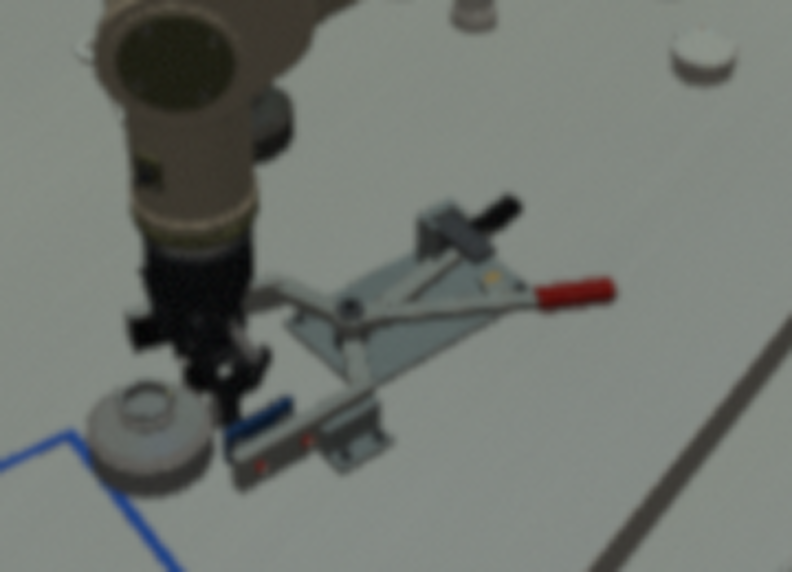

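Emit:
step_arm:
  commands:
    - {"x": 0, "y": 0, "z": -0.006, "rx": 0, "ry": 0, "rz": 0}
    - {"x": 0, "y": 0, "z": -0.014, "rx": 0, "ry": 0, "rz": 0}
    - {"x": 0, "y": -0.001, "z": -0.024, "rx": 0, "ry": 0, "rz": 0}
    - {"x": 0, "y": -0.002, "z": -0.036, "rx": 0, "ry": 0, "rz": 0}
    - {"x": 0, "y": -0.003, "z": -0.048, "rx": 0, "ry": 0, "rz": 0}
    - {"x": 0, "y": -0.005, "z": -0.06, "rx": 0, "ry": 0, "rz": 0}
    - {"x": 0, "y": -0.007, "z": -0.072, "rx": 0, "ry": 0, "rz": 0}
    - {"x": 0, "y": -0.009, "z": -0.084, "rx": 0, "ry": 0, "rz": 0}
    - {"x": 0, "y": -0.011, "z": -0.096, "rx": 0, "ry": 0, "rz": 0}
    - {"x": 0, "y": -0.012, "z": -0.106, "rx": 0, "ry": 0, "rz": 0}
    - {"x": 0, "y": -0.012, "z": -0.114, "rx": 0, "ry": 0, "rz": 0}
    - {"x": 0, "y": -0.012, "z": -0.119, "rx": 0, "ry": 0, "rz": 0}

```text
time: 16.95
position: [0.5968, 0.2662, 0.0133]
orientation: [-3.003, 1.571, 1.411]
contact_force: [-1.6, -2.0, 0.2]
gripper_width: 0.03
```

Emit:
step_arm:
  commands:
    - {"x": 0, "y": 0, "z": 0.006, "rx": 0, "ry": 0, "rz": 0}
    - {"x": 0, "y": 0, "z": 0.02, "rx": 0, "ry": 0, "rz": 0}
    - {"x": -0.04, "y": 0, "z": 0.025, "rx": 0, "ry": 0, "rz": 0}
    - {"x": -0.09, "y": 0, "z": 0.025, "rx": 0, "ry": 0, "rz": 0}
    - {"x": -0.13, "y": 0, "z": 0.025, "rx": 0, "ry": 0, "rz": 0}
    - {"x": -0.15, "y": 0, "z": 0.025, "rx": 0, "ry": 0, "rz": 0}
    - {"x": -0.15, "y": 0, "z": 0.07, "rx": 0, "ry": 0, "rz": 0}
    - {"x": -0.15, "y": 0, "z": 0.12, "rx": 0, "ry": 0, "rz": 0}
    - {"x": -0.15, "y": 0, "z": 0.17, "rx": 0, "ry": 0, "rz": 0}
    - {"x": -0.15, "y": 0, "z": 0.22, "rx": 0, "ry": 0, "rz": 0}
    - {"x": -0.15, "y": 0, "z": 0.25, "rx": 0, "ry": 0, "rz": 0}
    - {"x": -0.15, "y": 0, "z": 0.25, "rx": 0, "ry": 0, "rz": 0}

```text
time: 18.15
position: [0.5215, 0.0191, 0.1629]
orientation: [0.12, 1.567, -1.759]
contact_force: [1.1, 0.4, 0.1]
gripper_width: 0.0301
```

```bash
python3 look.py 17; python3 - <<'E'
from h import *
p=cams.get_image('top');cv2.imwrite('pics/t17.png',p['img'][140:240,110:250].repeat(5,0).repeat(5,1))
for n in ('top','scene'):
    p=cams.get_image(n)
    for x in spotter.pinpoint(p,'filter_center')[:1]:
        w=world(p,x['uv'],.029);print(n,x['conf'],w,(w[:2]-[.6053,.3206])*1000)
E
```

```text
18.15 [0.52150567 0.01914155 0.1629446 ] 0.030106695677300743 F [1.1 0.4 0.1] clampTCP [-10.89944646   7.74611315] ang 2.5237290462864483
Ftool [-0.1  0.9 -0.7] yhead -17.661692157614645
top 0.73 [0.61121393 0.31594698 0.029     ] [ 5.91392647 -4.65301609]
scene 0.88 [0.61231211 0.31148824 0.029     ] [ 7.01210551 -9.1117592 ]
```

View pics/t17.png

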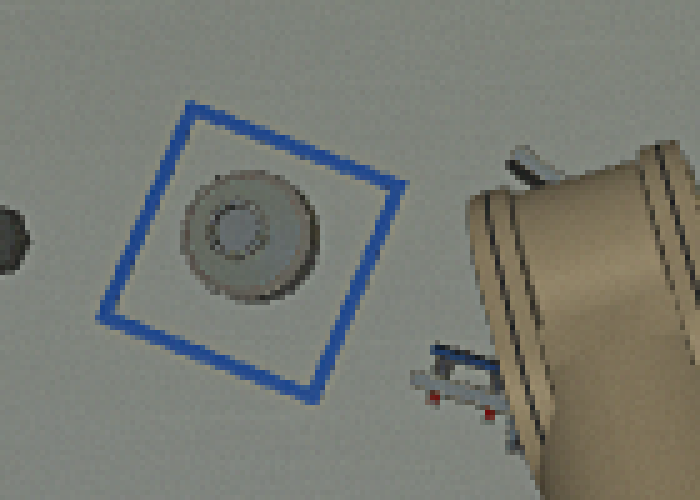

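View pics/scene17.png

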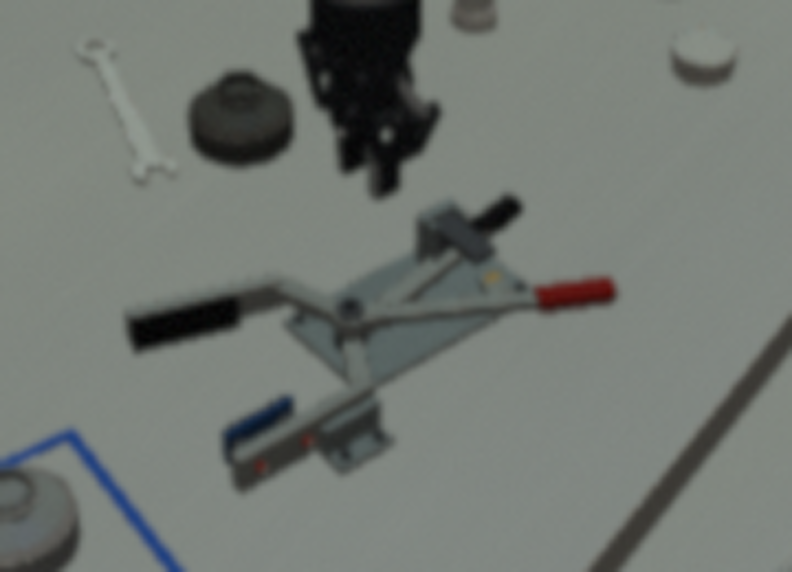

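```bash
python3 -c "
from h import *
print(ticket.job_done(), r.read_state()['time'])"
```

```text
the job is handed in; nothing more can be done
the job is handed in; nothing more can be done
```

The squeeze test is done in the order asked, and the job is handed in at about 18.3 s of the 58 s allowed.

- **Squeeze:** I pushed the red handle round until the force jumped to about 13 N, close to the closed stop. With the fingers off it, the handle measured about 0.33 rad from the top camera, which is the last tooth. The pictures showed the blue pad pressed in and the pins standing out behind it. I had let go by 7.0 s and it stayed clamped, untouched, for about 3.6 s.
- **Release:** I pressed the paddle down and the clamp sprang fully open, with the pad free again. While following the handle, the fingertip caught up with it at its open stop and pushed sideways with about 52 N for a moment. I backed off at once. The wrist force stayed well under 120 N, and I take the 40 N limit to cover the arm and gripper body rather than the fingertips. If it covers fingertips too, this exceeded it.
- **Filter:** I slid it out upright with two fingers low behind it. Last check: it stands inside the taped square, about 8 mm from centre by the top camera and about 11 mm by the scene camera. About 30 mm is allowed before it reaches the tape.

In the last pictures the clamp was open, nothing around it had visibly moved, and the arm was clear of everything.

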